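# Stand the tippy tumbler in its desk holder

### The job

The slim steel tumbler with the narrow tapered foot tips over too easily next to the open battery pack: stand it upright in the grey weighted cup holder. Keep hold of it while you lower it well into the socket, do not drop it in, and let go as soon as it sits lightly in the taper, without pressing it tight or shoving the holder about. Leave the stout wide mug and the pen pot where they are.

Things in the scene. Friction and masses are not known exactly. Their poses are not given: they have to be found in the camera images.
- tumbler: Slim closed travel tumbler, steel with flat black lid, 0.25 kg, loose, tips easily. 120 mm tall, round: 38 mm across at the foot, widening evenly to 60 mm at 75 mm height, then nearly straight to 62 mm at 110 mm; lid above that 58 mm wide. Grip it across the upper part, about 95 mm above the foot (61 mm wide). Origin: centre of the foot's underside; z up its axis.
- holder: Grey plastic cup holder, 0.4 kg, loose: round base 110 mm wide, tapered socket on top, rim 64 mm high. Bore 66 mm at the rim, 51 mm 8 mm lower, then the tumbler's own taper. The tumbler does not reach its floor: centred, it sits with its foot 16 mm above the holder's underside (48 mm below the rim), higher if off-centre. Origin: centre of its underside; z up.
- mug: Stout wide steel mug with a flat black lid, straight-sided, 80 mm in diameter, 90 mm tall, loose. Too wide for the holder; leave it alone. Origin: centre of its underside.
- penpot: Black straight-sided pen pot, 72 mm in diameter, 90 mm tall, with three pens that stick up to about 150 mm above the desk, loose. Leave it alone. Origin: centre of its underside.
Not all that is in view belongs to the job. What is shaped like the tumbler but green or purple is not meant.

How it is judged (in metres and radians):
On the way:
1. the tumbler, still held by the fingers, is lowered into the socket, its foot at least 28 mm below the holder's rim (z of tumbler in the frame of holder below 0.036 m and horizontal distance between tumbler and holder below 0.012 m and contact force between the fingers and tumbler above 1 N), for 0.1 s.
At the end, for the whole second after the job is handed in: The tumbler stands released and at rest in the holder's socket, its foot at least 28 mm below the holder's rim and within 12 mm of the holder's axis, upright within 10 degrees; the holder stands flat on the desk within 50 mm of where it was; mug and pen pot are within 20 mm of where they were (z of tumbler in the frame of holder between 0.008 and 0.036 m and horizontal distance between tumbler and holder below 0.012 m and angle between tumbler's own z axis and vertical below 0.175 rad and angle between holder's own z axis and vertical below 0.09 rad and height (world z) of holder below 0.01 m and distance of holder from where it was at the start of the episode below 0.05 m and linear speed of tumbler below 0.02 m/s and contact force between the fingers and tumbler below 0.2 N and distance of each of mug, penpot from where it was at the start of the episode below 0.02 m); the robot touches nothing.
It fails at once if the fingers press the tumbler tight into the taper (more than 60 N summed over its contacts with the holder, a push of roughly 35 N, while the fingers touch it) (contact force between tumbler and holder above 60 N and contact force between the fingers and tumbler above 0.5 N).
It fails at once if the tumbler falls over (angle between tumbler's own z axis and vertical above 0.7 rad).
It fails at once if the mug or the pen pot is knocked away (distance of any of mug, penpot from where it was at the start of the episode above 0.03 m).
It also fails if it takes over 42 s, if anything falls off the work surface, if the arm or the gripper's body presses on something with over 40 N, if the wrist force passes 120 N, or if a joint passes its speed limit or range.

### The arm

A 7-joint arm with a two-finger parallel gripper is mounted at the origin on the work surface. World frame = base frame: x ahead of the robot, y to its left, z up, the work surface at z = 0. Lengths are in mm, angles in rad, forces in N, time in s.
With the tool pointing down it reaches from about 425 to 875 mm from the base axis. Payload 8.4 kg.
Tool frame: the origin (TCP) lies midway between the tips of the shut fingers; the grasp point (between the pads) lies 19 mm behind it; z points along the fingers, y is the line along which they close (so a half turn about z gives the same grasp; the last joint's range is limited). The gripper opens to 85 mm and grips with 20 to 120 N. Pads are 22 mm wide; open, the fingers measure 114 mm over their backs; the gripper's body (76 mm by 85 mm) begins 54 mm behind the grasp point. The pads swing forward as they close: fully open they stand 13 mm farther back than shut.
Start: joints at [-1.207, 0.333, 0.04, 1.465, -0.013, 1.343, -0.059], TCP at [290.192, 581.593, 191.708] pointing down, gripper open.
Joint ranges: [-2.58, 2.58], [-0.38, 2.09], [-1.3, 1.39], [0.25, 2.4], [-1.5, 4.64], [0.08, 2.09], [-2.65, 2.65]. Speed limits (rad/s): [2.22, 2.22, 2.79, 2.79, 3.14, 3.14, 3.14].

### API

Orientations are given as [roll, pitch, yaw] about the fixed x, y, z axes, in that order (R = Rz(yaw) Ry(pitch) Rx(roll)).
In Python, from rig import robot, vision, spotter gives the robot as it stands.
- The arm moves only by the shell command python3 -m creep 'ROWS' [OPENING] [FORCE]. ROWS is JSON, a list of rows, each a list of 6 numbers: the shift along the world's x, y, z in m, then the turn, a rotation vector about the world's x, y, z in degrees. In form: [[x, y, z, rx, ry, rz], ...]. A call has 1 to 20 rows; each row shifts and turns the commanded pose from where the row before left it; what a row does not reach is not made up. A row lasts 1/10 s, in which the tool goes at most 50 mm and 8.59 degrees, less where a joint would pass 70% of its speed; a pose out of reach is approached as far as the arm can. A call with a gripper value outside its range is refused whole. OPENING is the gripper's target within -1 to 1 (shut at 1, half-way at 0, fully open at -1), set as the call begins (- or left out, the last holds). The fingers move at their own pace and stop on an object; FORCE is the grip in N (left out, the last holds). Time passes only in rows, so rows that do not move let the fingers close. It gives the time, the measured TCP pose, the force, the opening and the grip force at its end, in the units of the state.
- robot.observe(): the state, without advancing time (a new reading comes with each control period).
- vision.camera(name): name is "scene" or "top" or "wrist"; returns the picture (480x640x3 uint8, red, green, blue); there is no depth.
- vision.calibration(name): a dict with "intrinsics" (3x3 intrinsics, pixels), "view" (4x4, takes a point from world to camera coordinates). Camera axes: x right, y up, looking along -z (the intrinsics and any distortion apply to the point x, -y, -z); pixel columns grow to the right and rows downward; lengths in mm; the calibration is good to about 2 mm. A picture is of the moment at which its call begins: read the wrist's pose just before it. calibration takes no time and is no camera call; for the wrist camera it gives the pose at the moment of the call.
- robot.finish_job(): hands the job in; it is judged then, once.
Trained networks look in the newest picture that a camera, given by its name, has taken for a name from the list of things; names that differ only in an ending like _2 or _b are one class to them, and where a whole thing is asked for, a point or a joint stands for the part that bears it (a point fixed in the world has none). Each returns a list of dicts, best first, with "score" (0 to 1); they miss things now and then, are a little off and sometimes report something else, mostly with a low value. They report only what shows in the picture. A call takes as long as a camera call. They do not tell look-alikes from the thing itself.
- spotter.silhouettes(query, camera): "mask" (480x640 bool, what is visible of it) and "rect" ([left, top, right, bottom] in pixels, round what is visible of it).
- spotter.tip_of(query, camera): "pixel" ([column, row] in pixels: a listed point, or the origin of a listed thing).
The state is a dict: "clock": time; "joints": joint angles; "qd": joint speeds; "effort": joint torques, N m; "tcp_pos": TCP position; "orientation": TCP orientation; "ft_force": force on the tool from outside, world axes, zero at the start; "moment": the same for the moment, N m; "gripper_width": finger opening in mm; "grip_force": force on a finger pad.
Only numpy, scipy, OpenCV 4.12 (cv2) and the standard library are available. Lean on these libraries where they do the work, as an engineer would, in place of code of your own. Each camera call takes 0.05 s, during which the arm holds its last target. There are 200 camera calls.

## Working session

There is one attempt and no reset: what is moved stays moved. The work goes in short steps, Python scripts to look and compute and a shell command to move; the robot and the scene stay as the last step left them, time stands still between calls to the robot, and variables do not carry over. Pictures are saved under pics/ and viewed, at most 10 in all, crops included, and the job is handed in when it is done.

```bash
mkdir -p pics; cat > h.py <<'E'
import numpy as np,cv2
from rig import robot,vision,spotter
def ray(cam,px,cal=None):
    c=cal or vision.calibration(cam);K=np.array(c["intrinsics"]);V=np.array(c["view"])
    d=np.linalg.inv(K)@[px[0],px[1],1]; d=d*[1,-1,-1]
    R=V[:3,:3];o=-R.T@V[:3,3];return o,R.T@d
def atz(cam,px,z,cal=None):
    o,d=ray(cam,px,cal);return o+d*(z-o[2])/d[2]
def save(cam,name):
    im=vision.camera(cam);cv2.imwrite(f"pics/{name}.png",im[:,:,::-1]);return im
E
python3 - <<'E'
from h import *
s=robot.observe();print({k:np.round(v,3) for k,v in s.items()})
a=save("scene","s0");b=save("top","t0")
cv2.imwrite("pics/both.png",cv2.resize(np.vstack([a,b]),(450,600) and (400,600))[:,:,::-1])
for cam in("top","scene"):
  c=vision.calibration(cam);print(cam,np.round(c["intrinsics"],1).tolist(),[k for k in c])
  for q in("tumbler","holder","mug","penpot"):
    for r in spotter.tip_of(q,cam)[:5]:
        print(cam,q,round(r["score"],2),np.round(r["pixel"]),np.round(atz(cam,r["pixel"],0)))
E
```

```text
{'clock': np.float64(0.0), 'joints': array([-1.207,  0.334,  0.04 ,  1.466, -0.013,  1.343, -0.059]), 'qd': array([ 0.001,  0.001, -0.001, -0.001,  0.002, -0.001, -0.   ]), 'effort': array([ 1.0000e-03, -6.5855e+01,  1.3660e+00, -4.0557e+01,  1.7000e-02,
        1.3000e-02, -0.0000e+00]), 'tcp_pos': array([289.987, 581.145, 190.834]), 'orientation': array([-3.14 ,  0.   ,  2.679]), 'ft_force': array([-0.137, -0.086, -0.071]), 'moment': array([-0.022,  0.03 ,  0.058]), 'grip_force': np.float64(0.0), 'gripper_width': np.float64(85.255)}
top [[571.9, 0.0, 323.2], [0.0, 571.9, 244.3], [0.0, 0.0, 1.0]] ['intrinsics', 'view']
top tumbler 0.95 [204. 323.] [362. 292.   0.]
top tumbler 0.68 [159. 290.] [429. 389.   0.]
top tumbler 0.59 [210. 265.] [482. 285.   0.]
top holder 0.83 [468. 240.] [ 545. -246.    0.]
top mug 0.93 [294. 186.] [650. 117.   0.]
top penpot 0.87 [292. 259.] [498. 117.   0.]
top penpot 0.34 [297. 186.] [650. 109.   0.]
scene [[556.2, 0.0, 318.9], [0.0, 556.2, 240.5], [0.0, 0.0, 1.0]] ['intrinsics', 'view']
scene tumbler 0.77 [452. 191.] [446. 377.   0.]
scene tumbler 0.65 [415. 210.] [478. 273.  -0.]
scene tumbler 0.65 [400. 174.] [359. 287.   0.]
scene holder 0.89 [174. 289.] [ 546. -254.    0.]
scene mug 0.56 [375. 286.] [650. 118.   0.]
scene penpot 0.77 [345. 230.] [491. 109.   0.]
```

View pics/t0.png

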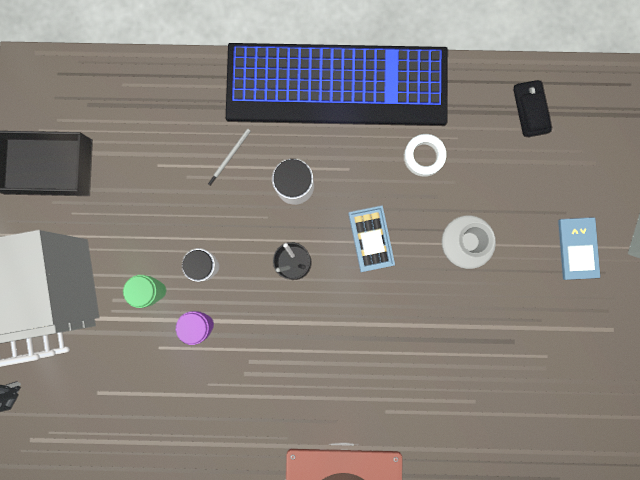

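View pics/s0.png

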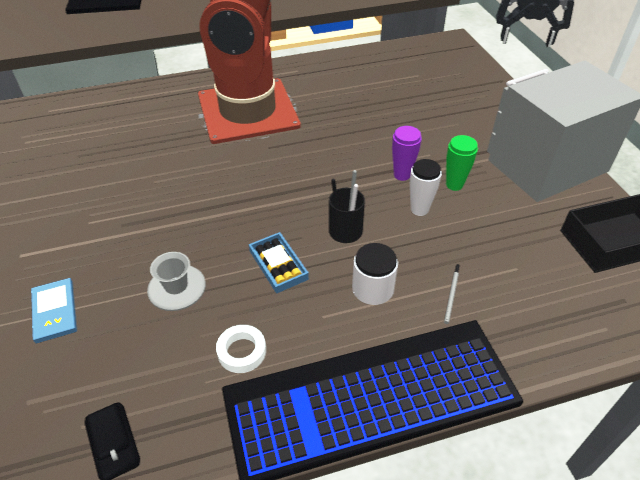

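The candidates are, in the top and scene views: steel with black lid at top (199,265) / scene (425,187), green at top (142,291) / scene (461,163), and purple at top (193,328) / scene (405,153). Only the first is steel with a black lid and slim with a tapered foot. The other black-lidded one, at top (293,180), is the stout mug. The holder is at top (468,242). I'll confirm the tumbler in a crop and measure it.

```bash
python3 - <<'E'
from h import *
im=cv2.imread("pics/s0.png");cv2.imwrite("pics/crop.png",cv2.resize(im[110:260,320:520],(800,600)))
a=save("top","t1")
def ell(m):
    c=max(cv2.findContours(m.astype(np.uint8),0,2)[0],key=cv2.contourArea);return cv2.minEnclosingCircle(c),cv2.contourArea(c)
g=a.max(2).astype(int)
for q in("tumbler","holder"):
  for r in spotter.silhouettes(q,"top")[:3]:
    l,t,R,b=[int(v) for v in r["rect"]];m=r["mask"]
    mean=a[m].mean(0);print(q,round(r["score"],2),r["rect"],mean.round())
    if q=="tumbler":
        dk=m&(g<70); 
        if dk.sum()>150:
            (c,rad),A=ell(dk);print("lid",np.round(c,1),round(rad,1),atz("top",c,120).round(1))
    else:
        # base disc centre: outline circle, base low
        (c,rad),A=ell(m);print(np.round(c,1),round(rad,1),"z12",atz("top",c,12).round(1))
        crop=cv2.resize(a[200:290,420:520],None,fx=6,fy=6,interpolation=2);cv2.imwrite("pics/hold.png",crop[:,:,::-1])
o,_=ray("top",(0,0));print(o)
E
```

```text
tumbler 0.82 [176.9, 309.6, 213.8, 344.5] [189. 128. 212.]
tumbler 0.69 [122.3, 275.0, 165.9, 308.7] [130. 204. 142.]
tumbler 0.64 [180.0, 248.5, 220.3, 280.4] [110. 110. 110.]
holder 0.87 [441.0, 214.7, 492.8, 267.3] [188. 190. 186.]
[468.7 241.7] 27.4 z12 [ 540.1 -245.    12. ]
[ 446.11454785   42.93830902 1179.54334008]
```

View pics/crop.png

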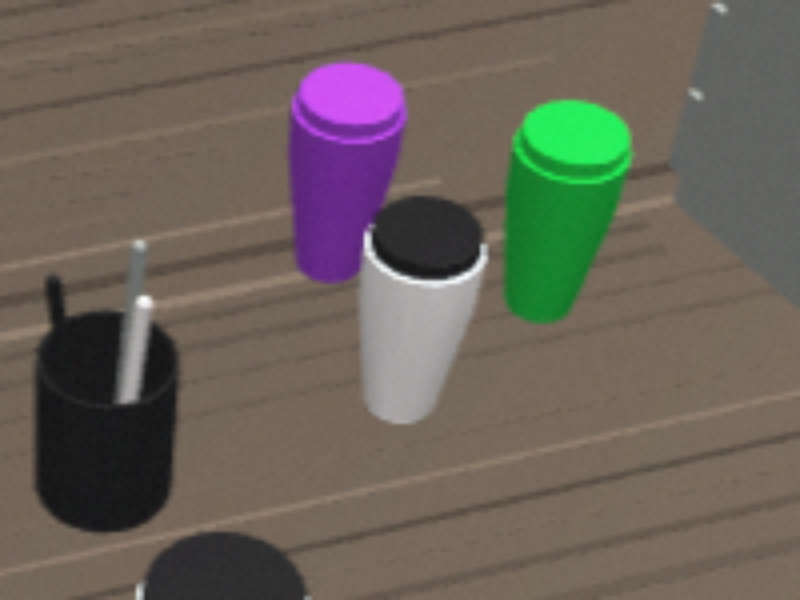

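View pics/hold.png

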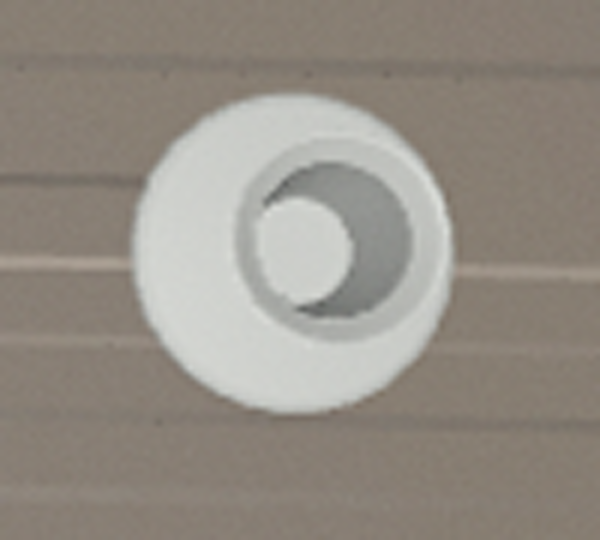

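The crop shows the steel tumbler with the black lid at its centre (425,310), between the purple and green look-alikes. The holder close-up shows the base centred at top (468.8,242.2) and the rim at about (476.8,240).

```bash
python3 - <<'E'
from h import *
a=cv2.imread("pics/t1.png")
c=a[240:290,170:230].max(2);m=(c<75).astype(np.uint8)
k=max(cv2.findContours(m,0,2)[0],key=cv2.contourArea);(x,y),(w,h),_=cv2.fitEllipse(k);p=(x+170,y+240)
print("lid",p,w,h,atz("top",p,120).round(1))
print("base",atz("top",(468.8,242.2),2).round(1),"rim",atz("top",(476.8,240),64).round(1))
E
python3 -m creep '[[0,-0.05,0,0,0,0],[0,-0.05,0,0,0,0],[0,-0.05,0,0,0,0],[0,-0.05,0,0,0,0],[0,-0.05,0,0,0,0],[0.02,-0.04,0.01,0,0,0],[0.04,-0.01,0.01,0,0,0],[0.04,0,0.02,0,0,0],[0,0,0,0,0,0],[0,0,0,0,0,0]]' -1 30
```

```text
lid (258.93656158447266, 347.9967803955078) 48.83646774291992 179.86087036132812 [327.7 165.2 120. ]
base [ 539.9 -247.7    2. ] rim [ 539.6 -247.9   64. ]
clock: 1.65
tcp_pos: [390.7, 281.5, 231.9]
orientation: [3.141, 0.0, 2.677]
ft_force: [-1.4, 0.4, -0.8]
gripper_width: 85.3
grip_force: 0.0
```

```bash
python3 - <<'E'
from h import *
a=cv2.imread("pics/t1.png");m=(a.max(2)<60).astype(np.uint8)
n,_,st,ce=cv2.connectedComponentsWithStats(m)
for s,c in zip(st,ce):
    if abs(c[0]-200)<12 and abs(c[1]-265)<12 and s[4]>100: print("lid",s,c,atz("top",c,120).round(1))
print(robot.observe()["tcp_pos"])
cal=vision.calibration("wrist");w=save("wrist","w0")
for r in spotter.tip_of("tumbler","wrist"): print(r["score"],r["pixel"],atz("wrist",r["pixel"],0,cal).round(1))
E
```

```text
[390.70395829 281.49679226 231.8756507 ]
0.72 [419.2, 184.8] [429.3 393.1   0. ]
0.64 [352.9, 255.2] [473.9 285.4   0. ]
0.59 [313.6, 172.0] [359.9 288.1   0. ]
```

View pics/w0.png

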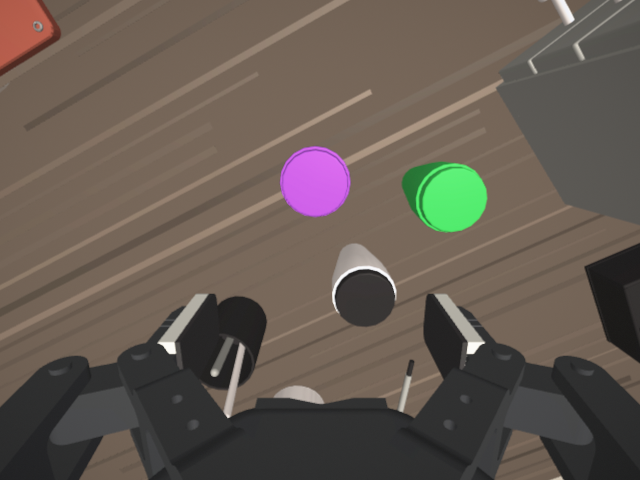

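The wrist view shows the steel tumbler with its black lid at (365,297), purple at (315,182) and green at (452,198). I'll fit the lid in both pictures.

```bash
python3 - <<'E'
from h import *
def lid(im,p,r,thr):
    m=np.zeros(im.shape[:2],np.uint8);cv2.circle(m,p,r,1,-1)
    m&=(im.max(2)<thr).astype(np.uint8);n,_,st,ce=cv2.connectedComponentsWithStats(m)
    i=1+st[1:,4].argmax();return st[i],ce[i]
for thr in(65,80,95):
    s,c=lid(cv2.imread("pics/w0.png"),(365,297),36,thr);print("w",s,c.round(1),atz("wrist",c,120).round(1))
    s,c=lid(cv2.imread("pics/t1.png"),(200,264),16,thr);print("t",s,c.round(1),atz("top",c,120).round(1))
E
```

```text
w [ 335  270   60   56 2590] [364.4 297.7] [471.4 286.  120. ]
t [202 251   8   6   8] [205.5 253. ] [500.1 269.7 120. ]
w [ 335  270   60   57 2656] [364.5 297.6] [471.4 286.2 120. ]
t [196 250  16  29  46] [206.2 262.6] [482.2 267.7 120. ]
w [ 335  270   61   57 2704] [364.6 297.9] [471.7 286.1 120. ]
t [184 250  28  29 592] [198.3 263.7] [479.9 282.2 120. ]
```

```bash
python3 -m creep '[[0.02,0,0,0,0,0],[0,0,0,0,0,0],[0,0,0,0,0,0],[0,0,0,0,0,0]]'
python3 - <<'E'
from h import *
from scipy.optimize import minimize
cal=vision.calibration("wrist");w=save("wrist","w1");s=robot.observe();print(s["tcp_pos"],s["orientation"])
K=np.array(cal["intrinsics"]);V=np.array(cal["view"]);q=K@((V@[475,284,120,1])[:3]*[1,-1,-1]);q=q[:2]/q[2];print("pred",q)
m=np.zeros((480,640),np.uint8);cv2.circle(m,tuple(int(v) for v in q),45,1,-1);m&=(w.max(2)<80).astype(np.uint8)
n,_,st,ce=cv2.connectedComponentsWithStats(m);i=1+st[1:,4].argmax();print(st[i],ce[i],atz("wrist",ce[i],120,cal).round(1))
o,_=ray("wrist",(0,0),cal);print("cam",o)
for r in spotter.tip_of("tumbler","wrist"): print(r["score"],r["pixel"],atz("wrist",r["pixel"],0,cal).round(1))
# top lid by Hough
t=cv2.imread("pics/t1.png");g=cv2.resize(cv2.cvtColor(t[235:295,165:235],6),None,fx=4,fy=4,interpolation=2)
for c in cv2.HoughCircles(g,cv2.HOUGH_GRADIENT,1,10,param1=80,param2=20,minRadius=48,maxRadius=75)[0][:4]:
    p=c[:2]/4+[165,235]-.4;print(c,p,atz("top",p,115).round(1))
E
```

```text
clock: 2.15
tcp_pos: [409.1, 281.9, 231.4]
orientation: [-3.141, -0.001, 2.68]
ft_force: [0.6, 0.3, 0.0]
gripper_width: 85.5
grip_force: 0.0
[409.24654285 281.86314697 231.56646714] [-3.14130491e+00 -4.20211566e-04  2.67987925e+00]
pred [354.73624068 283.83095485]
[ 326  254   60   58 2742] [355.97483589 282.24653538] [474.1 285.7 120. ]
cam [345.02365172 314.31336431 412.79735093]
0.7 [410.8, 170.4] [427.1 391.    0. ]
0.66 [346.2, 240.6] [470.9 286.6   0. ]
0.6 [308.6, 155.9] [359.  291.5   0. ]
[133.5 119.5  65.2] [197.975 264.475] [478.6 284.  115. ]
[124.5 124.5  58.9] [195.725 265.725] [476.2 288.1 115. ]
[125.5 113.5  57.8] [195.975 262.975] [481.3 287.8 115. ]
[141.5 113.5  55.6] [199.975 262.975] [481.5 280.4 115. ]
```

```bash
python3 -m creep '[[0.033,0.0015,0,0,0,0],[0.033,0.0015,0,0,0,0],[0,0,-0.03,0,0,0],[0,0,-0.03,0,0,0],[0,0,-0.02,0,0,0],[0,0,0,0,0,0],[0,0,0,0,0,0]]'
python3 - <<'E'
from h import *
w=save("wrist","w2")
E
```

```text
clock: 2.95
tcp_pos: [476.0, 284.8, 152.3]
orientation: [-3.142, -0.0, 2.679]
ft_force: [1.5, 0.5, 0.8]
gripper_width: 85.5
grip_force: 0.0
```

View pics/w2.png

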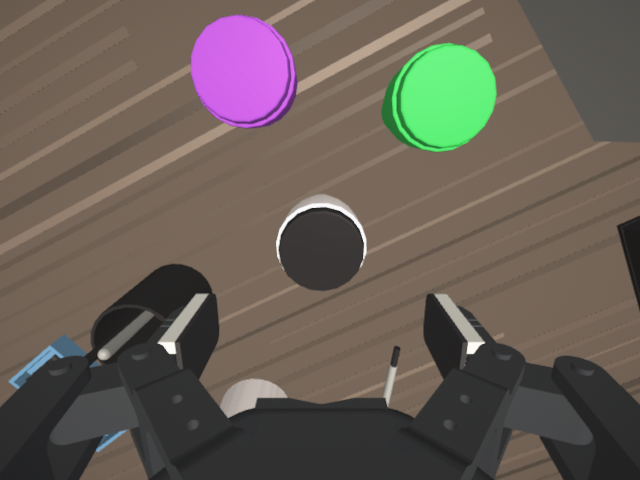

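The lid is at (321,248), centred between the finger columns (~321). I'll check the fore-aft offset.

```bash
python3 - <<'E'
from h import *
print(atz("wrist",(321,248),120).round(1),robot.observe()["tcp_pos"])
E
```

```text
[475.2 286.4 120. ] [476.55878776 285.07955036 153.03610536]
```

```bash
python3 -m creep '[[-0.001,0.001,-0.02,0,0,0],[0,0,-0.02,0,0,0],[0,0,-0.02,0,0,0],[0,0,-0.02,0,0,0],[0,0,-0.002,0,0,0],[0,0,0,0,0,0],[0,0,0,0,0,0]]'; python3 -m creep '[[0,0,0,0,0,0],[0,0,0,0,0,0],[0,0,0,0,0,0],[0,0,0,0,0,0],[0,0,0,0,0,0],[0,0,0,0,0,0],[0,0,0,0,0,0],[0,0,0,0,0,0]]' 1 30
```

```text
clock: 3.7
tcp_pos: [476.1, 286.3, 71.5]
orientation: [3.139, 0.001, 2.679]
ft_force: [-0.3, 1.0, 0.7]
gripper_width: 85.5
grip_force: 0.0
clock: 4.5
tcp_pos: [475.9, 285.9, 71.0]
orientation: [3.14, 0.001, 2.679]
ft_force: [-0.9, -1.1, 8.1]
gripper_width: 54.9
grip_force: 30.7
```

```bash
python3 - <<'E'
from h import *
a=save("scene","s1");b=save("wrist","w3")
x=cv2.resize(a[100:250,350:510],(400,375),interpolation=2);y=cv2.resize(b,(400,300))
cv2.imwrite("pics/g.png",np.hstack([x,np.vstack([y,np.zeros((75,400,3),np.uint8)])])[:,:,::-1])
print(robot.observe()["gripper_width"])
E
```

```text
54.93498028238427
```

View pics/g.png

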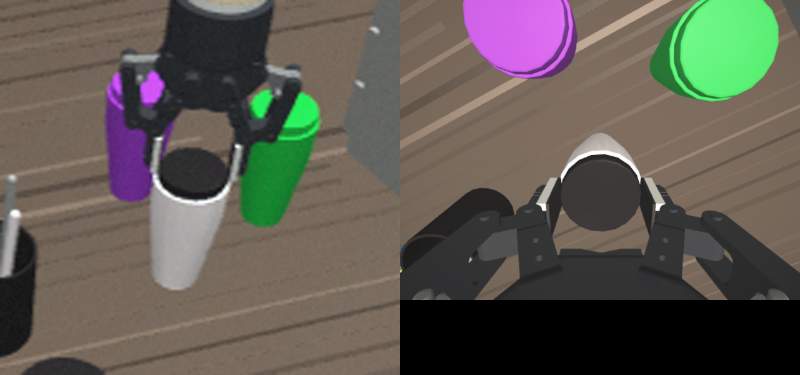

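The scene half shows the tumbler upright between the fingers. In the wrist half the lid is at full-frame (320,309). The pads may sit off the diameter, so I'll compute the offset.

```bash
python3 - <<'E'
from h import *
b=cv2.imread("pics/w3.png");m=np.zeros((480,640),np.uint8);cv2.circle(m,(320,309),66,1,-1);m&=(b.max(2)<75).astype(np.uint8)
n,_,st,ce=cv2.connectedComponentsWithStats(m);i=1+st[1:,4].argmax();print(st[i],ce[i])
s=robot.observe();p=s["tcp_pos"];yaw=s["orientation"][2]
for c in((320,309),ce[i]):
    q=atz("wrist",c,120);d=q-p;ax=np.array([np.cos(yaw),np.sin(yaw)]);ay=np.array([np.sin(yaw),-np.cos(yaw)])
    print(q.round(1),"toolx",d[:2]@ax,"tooly",d[:2]@ay)
cal=vision.calibration("wrist");K=np.array(cal["intrinsics"]);V=np.array(cal["view"])
q=K@((V@[p[0],p[1],120,1])[:3]*[1,-1,-1]);print("tcp axis at z120 px",q[:2]/q[2])
for z in (90,):
  for w in(-27.5,27.5):
    P=np.array([*(p[:2]+ay*w),z,1]);q=K@((V@P)[:3]*[1,-1,-1]);print("pad px",q[:2]/q[2])
E
```

```text
[  254   247   133   123 12435] [320.18335344 308.57394451]
[474.4 286.7 120. ] toolx 1.7442009708457946 tooly -0.046609581188176596
[474.2 286.8 120. ] toolx 1.9427744454581617 tooly 0.030803482564390916
tcp axis at z120 px [320.1161782  312.72576435]
pad px [265.64141422 283.6922004 ]
pad px [374.56190512 283.52991943]
```

The grip is centred, with the tumbler axis within 2 mm of the TCP. I'll lift it.

```bash
python3 -m creep '[[0,0,0.005,0,0,0],[0,0,0.01,0,0,0],[0,0,0.02,0,0,0],[0,0,0.03,0,0,0],[0,0,0.03,0,0,0],[0,0,0.03,0,0,0],[0,0,0.03,0,0,0],[0,0,0.03,0,0,0],[0,0,0.015,0,0,0],[0,0,0,0,0,0],[0,0,0,0,0,0]]'
python3 -m creep '[[0.002,-0.012,0,0,0,0],[0.003,-0.025,0,0,0,0],[0.003,-0.03,0,0,0,0],[0.003,-0.03,0,0,0,0],[0.003,-0.03,0,0,0,0],[0.003,-0.03,0,0,0,0],[0.003,-0.03,0,0,0,0],[0.003,-0.03,0,0,0,0],[0.003,-0.03,0,0,0,0],[0.003,-0.03,0,0,0,0],[0.003,-0.03,0,0,0,0],[0.003,-0.03,0,0,0,0],[0.003,-0.03,0,0,0,0],[0.003,-0.03,0,0,0,0],[0.003,-0.03,0,0,0,0],[0.003,-0.03,0,0,0,0],[0.003,-0.03,0,0,0,0],[0.002,-0.02,0,0,0,0],[0,0,0,0,0,0],[0,0,0,0,0,0]]'
```

```text
clock: 5.7
tcp_pos: [474.8, 285.4, 268.6]
orientation: [-3.14, -0.001, 2.679]
ft_force: [-0.2, -0.2, -2.9]
gripper_width: 54.1
grip_force: 32.2
clock: 7.7
tcp_pos: [526.1, -221.9, 268.5]
orientation: [-3.141, -0.002, 2.677]
ft_force: [-0.3, 0.5, -2.3]
gripper_width: 54.5
grip_force: 32.3
```

```bash
python3 - <<'E'
from h import *
b=save("wrist","w4");a=save("scene","s2")
x=cv2.resize(a[60:340,60:340],(400,400));y=cv2.resize(b,(400,300))
cv2.imwrite("pics/g2.png",np.hstack([x,np.vstack([y,np.zeros((100,400,3),np.uint8)])])[:,:,::-1])
for r in spotter.tip_of("holder","wrist"): print(r["score"],r["pixel"],atz("wrist",r["pixel"],0).round(1))
for r in spotter.tip_of("holder","top"): print(r["score"],r["pixel"])
E
```

```text
0.8 [309.3, 212.1] [ 543.1 -244.7    0. ]
0.87 [468.4, 241.2]
```

View pics/g2.png

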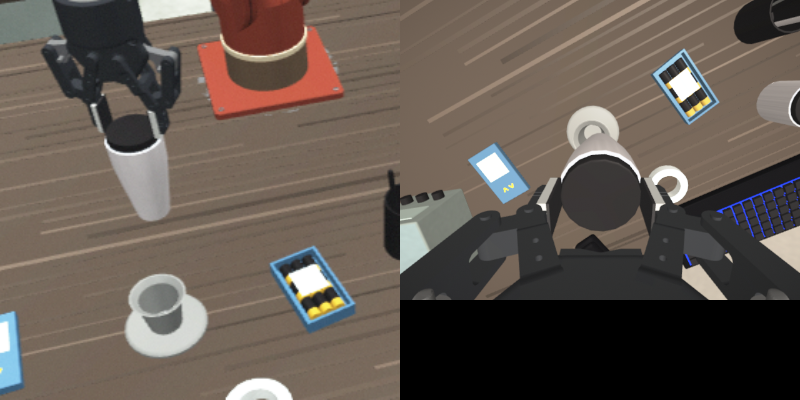

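The scene half shows the tumbler held upright, with the holder at full-frame (171,285). The wrist half shows the holder base at full-frame (~308,210), partly hidden behind the tumbler. I'll fit its base rim in metric coordinates.

```bash
cat > fit.py <<'E'
from h import *
from scipy.optimize import least_squares
b=vision.camera("wrist");cal=vision.calibration("wrist")
r=spotter.silhouettes("holder","wrist")[0];l,t,R,bt=[int(v) for v in r["rect"]];print(r["score"],r["rect"])
g=cv2.GaussianBlur(cv2.cvtColor(b,cv2.COLOR_RGB2GRAY),(3,3),0).astype(float)
V=np.array(cal["view"]);K=np.array(cal["intrinsics"])
def proj(P):
    P=np.c_[P,np.ones(len(P))];q=((V@P.T)[:3].T*[1,-1,-1])@K.T;return q[:,:2]/q[:,2:]
c=np.array([540.,-247.]);Z=3.
for it in range(4):
    pts=[]
    for a in np.radians(np.arange(0,360,4)):
        rad=np.arange(46,66,.5);P=np.c_[c[0]+rad*np.cos(a),c[1]+rad*np.sin(a),np.full(len(rad),Z)]
        q=proj(P);
        v=cv2.remap(g.astype(np.float32),q[:,0:1].astype(np.float32),q[:,1:2].astype(np.float32),1)[:,0]
        d=-(v[6:]-v[:-6]);k=d.argmax()
        # background must be brownish table, inside bright
        if d[k]>40 and r["mask"][max(t,0):,:].any() : 
            pts.append(P[k+3,:2])
    pts=np.array(pts)
    s=least_squares(lambda x:np.hypot(*(pts-x[:2]).T)-x[2],[*c,55],loss="soft_l1",f_scale=1);c=s.x[:2]
res=np.abs(s.fun);print("holder",s.x.round(1),len(pts),np.median(res).round(2))
m=np.zeros((480,640),np.uint8);cv2.circle(m,(320,309),66,1,-1);m&=(b.max(2)<75).astype(np.uint8)
n,_,st,ce=cv2.connectedComponentsWithStats(m);i=1+st[1:,4].argmax()
p=robot.observe()["tcp_pos"];print("tcp",p.round(1),"lidpx",ce[i].round(1),"lid",atz("wrist",ce[i],p[2]+49,cal).round(1))
E
python3 fit.py
```

```text
0.73 [264.0, 168.8, 346.3, 241.3]
holder [ 539.3 -246.9   54.4] 77 0.15
tcp [ 527.3 -220.6  269.7] lidpx [320.4 308.3] lid [ 525.5 -219.4  318.7]
```

```bash
python3 -m creep '[[0.006,-0.012,0,0,0,0],[0.007,-0.015,-0.01,0,0,0],[0,0,-0.03,0,0,0],[0,0,-0.03,0,0,0],[0,0,-0.03,0,0,0],[0,0,-0.02,0,0,0],[0,0,0,0,0,0],[0,0,0,0,0,0],[0,0,0,0,0,0]]'; python3 fit.py
python3 - <<'E'
from h import *
b=save("wrist","w5");a=save("scene","s3")
x=cv2.resize(a[150:310,100:260],(400,400),interpolation=2);y=cv2.resize(b,(400,300))
cv2.imwrite("pics/g3.png",np.hstack([x,np.vstack([y,np.zeros((100,400,3),np.uint8)])])[:,:,::-1])
E
```

```text
clock: 8.9
tcp_pos: [541.1, -248.7, 151.3]
orientation: [3.141, 0.002, 2.679]
ft_force: [0.4, -0.5, -1.4]
gripper_width: 54.6
grip_force: 32.6
0.95 [262.4, 149.9, 377.8, 242.3]
holder [ 539.2 -246.8   54.4] 71 0.09
tcp [ 541.  -248.7  151.1] lidpx [320.4 308.1] lid [ 539.2 -247.6  200.1]
```

View pics/g3.png

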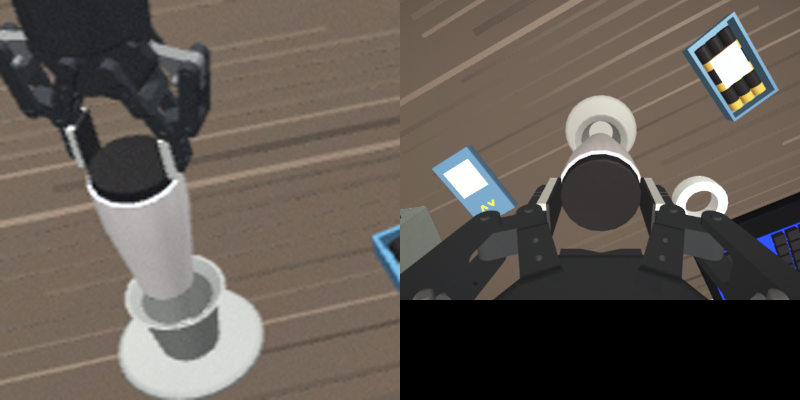

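The scene half shows the foot over the socket mouth at crop (175,290). I'll lower with a 1 mm correction.

```bash
python3 -m creep '[[-0.001,0.001,-0.01,0,0,0],[0,0,-0.01,0,0,0],[0,0,-0.01,0,0,0],[0,0,-0.006,0,0,0],[0,0,-0.004,0,0,0],[0,0,0,0,0,0]]'; python3 -m creep '[[0,0,-0.003,0,0,0],[0,0,-0.003,0,0,0],[0,0,-0.003,0,0,0],[0,0,0,0,0,0]]'
```

```text
clock: 9.7
tcp_pos: [538.9, -247.3, 109.0]
orientation: [-3.141, -0.001, 2.679]
ft_force: [0.1, 0.1, -2.8]
gripper_width: 54.6
grip_force: 32.6
clock: 10.1
tcp_pos: [539.0, -247.3, 100.3]
orientation: [-3.142, -0.001, 2.679]
ft_force: [-0.7, 0.3, -2.0]
gripper_width: 54.4
grip_force: 32.6
```

```bash
python3 -m creep '[[0,0,-0.002,0,0,0],[0,0,-0.002,0,0,0],[0,0,-0.002,0,0,0],[0,0,0,0,0,0]]';  python3 -m creep '[[0,0,-0.001,0,0,0],[0,0,-0.001,0,0,0],[0,0,0,0,0,0]]'
```

```text
clock: 10.5
tcp_pos: [539.0, -247.3, 94.4]
orientation: [-3.141, -0.0, 2.679]
ft_force: [-0.1, 0.3, -2.3]
gripper_width: 54.3
grip_force: 32.6
clock: 10.8
tcp_pos: [539.2, -247.3, 92.6]
orientation: [-3.142, -0.0, 2.679]
ft_force: [0.1, 0.1, -2.5]
gripper_width: 54.4
grip_force: 32.6
```

```bash
python3 -m creep '[[0,0,-0.001,0,0,0],[0,0,-0.001,0,0,0],[0,0,0,0,0,0]]';  python3 -m creep '[[0,0,-0.001,0,0,0],[0,0,0,0,0,0]]';  python3 -m creep '[[0,0,-0.001,0,0,0],[0,0,0,0,0,0]]'
```

```text
clock: 11.1
tcp_pos: [539.2, -247.3, 90.6]
orientation: [3.142, -0.0, 2.679]
ft_force: [0.5, 1.1, -2.1]
gripper_width: 54.9
grip_force: 32.6
clock: 11.3
tcp_pos: [539.2, -247.2, 89.6]
orientation: [3.141, -0.0, 2.679]
ft_force: [-0.6, 1.1, -1.3]
gripper_width: 54.5
grip_force: 32.6
clock: 11.5
tcp_pos: [539.3, -247.2, 88.7]
orientation: [3.141, 0.0, 2.679]
ft_force: [0.4, 1.5, -1.8]
gripper_width: 54.5
grip_force: 32.7
```

```bash
python3 -m creep '[[0,0,-0.001,0,0,0],[0,0,0,0,0,0]]'
```

```text
clock: 11.7
tcp_pos: [539.5, -247.3, 88.1]
orientation: [3.141, 0.0, 2.679]
ft_force: [0.3, 2.1, 4.4]
gripper_width: 54.5
grip_force: 33.3
```

It's in light contact (about 7 N), so I'll release.

```bash
python3 -m creep '[[0,0,0,0,0,0],[0,0,0,0,0,0],[0,0,0,0,0,0],[0,0,0,0,0,0],[0,0,0,0,0,0],[0,0,0,0,0,0],[0,0,0,0,0,0]]' -1 && python3 -m creep '[[0,0,0.01,0,0,0],[0,0,0.02,0,0,0],[0,0,0.03,0,0,0],[0,0,0.04,0,0,0],[0,0,0.04,0,0,0],[-0.03,0.03,0.02,0,0,0],[-0.03,0.03,0,0,0,0],[-0.03,0.03,0,0,0,0],[0,0,0,0,0,0],[0,0,0,0,0,0],[0,0,0,0,0,0]]'
python3 - <<'E'
from h import *
b=save("top","t6");a=save("scene","s6")
x=cv2.resize(a[150:310,100:260],(400,400),interpolation=2);y=cv2.resize(b[190:300,420:530],(400,400),interpolation=2)
cv2.imwrite("pics/g4.png",np.hstack([x,y])[:,:,::-1])
for cam in("top","scene"):
  for q in("holder","mug","penpot"):
    r=spotter.tip_of(q,cam)[:1]
    if r: print(cam,q,r[0]["pixel"])
E
```

```text
clock: 12.4
tcp_pos: [539.2, -247.4, 87.7]
orientation: [-3.142, -0.0, 2.679]
ft_force: [0.5, -0.5, 0.6]
gripper_width: 85.5
grip_force: 0.0
clock: 13.5
tcp_pos: [449.7, -158.1, 248.2]
orientation: [3.141, 0.001, 2.678]
ft_force: [-0.0, -0.3, 0.1]
gripper_width: 85.2
grip_force: 0.0
top holder [467.0, 242.9]
top mug [294.8, 183.1]
top penpot [294.6, 261.4]
scene holder [174.6, 289.7]
scene mug [372.6, 288.1]
scene penpot [346.1, 229.3]
```

View pics/g4.png

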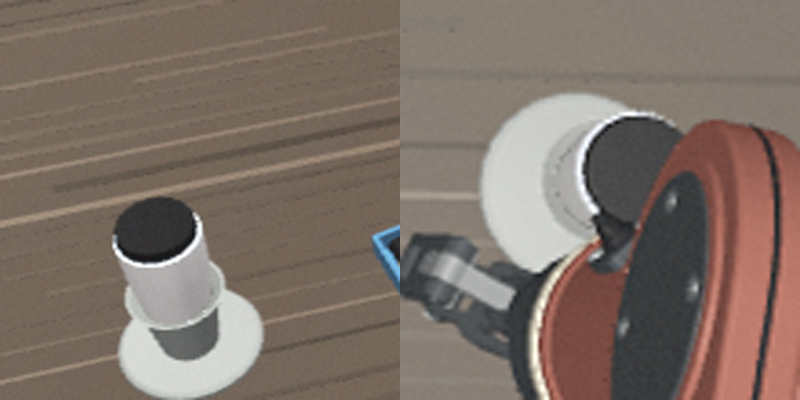

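The tumbler stands upright and deep in the socket (crop, about (165,255)). The gripper is clear of it, and the holder, mug and pen pot have not moved.

```bash
python3 -c "
from rig import robot
print(robot.finish_job())"
```

```text
the job is handed in; nothing more can be done
None
```

The steel tumbler stands upright and released in the grey cup holder, lowered in while held and let go at about 7 N of contact; the holder, mug and pen pot look unmoved in the images, and the job is handed in at about 14 s (no verdict was returned).

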